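# Bring the red glaze round on the jar carousel

### The arm

A 6-joint arm with a two-finger parallel gripper is mounted at the origin on the work surface; the furniture and walls round the work are solid. World frame = base frame: x ahead of the robot, y to its left, z up, the work surface at z = 0. Lengths are in mm, angles in rad, forces in N, time in s.
With the tool pointing down it reaches from about 350 to 975 mm from the base axis. Payload 7.1 kg.
Tool frame: the origin (TCP) lies on the front face of the gripper's body, between the roots of the fingers; the fingertips stand 80 mm ahead of it and the grasp point (between the pads) lies 61 mm ahead of it (env.tips_ahead is the distance from the TCP to the fingertips, in mm); z points along the fingers, y is the line along which they close (so a half turn about z gives the same grasp; the last joint's range is limited). The gripper opens to 88 mm and grips with 3 to 60 N. Pads are 20 mm wide; open, the fingers measure 115 mm over their backs; the gripper's body (75 mm by 178 mm) begins 61 mm behind the grasp point.
Start: joints at [1.293, 0.423, 1.63, -0, 1.089, -0.019], TCP at [159.919, 604.178, 302.675] pointing down, gripper open.
Joint ranges: [-3, 3], [-0.9, 2.11], [0.09, 2.58], [-1.31, 4.45], [0.11, 2.69], [-2.54, 2.54]. Speed limits (rad/s): [2.39, 2.39, 3.01, 3.14, 3.14, 3.14].

### API

Orientations are given as a unit quaternion [x, y, z, w].
In Python, from station import env, set_gripper, viewer, workorder gives the robot as it stands. Calls block until the motion is done:
- env.reach(position, orientation): joint-space move of the TCP to a pose.
- env.move_l(position, rot=None, rate=150, f_stop=None): straight line of the TCP; rot=None keeps the orientation; rate is the mean speed in mm/s. With f_stop (N) it stops when the force on the tool has changed by that much, and returns True; else False.
- env.move_joints(angles): joint-space move.
- set_gripper(opening): finger opening in mm; the grip force is fixed at half the most; returns when the fingers have stopped.
- env.hold(seconds).
- env.ik(position, orientation): joint angles nearest the present ones, or None.
- env.read_state(): the state.
- viewer.camera(name): name is "side" or "top" or "wrist"; returns the picture (480x640x3 uint8, blue, green, red); there is no depth.
- viewer.camera_params(name): a dict with "fx", "fy", "cx", "cy" (pixels), "pose" (4x4, takes a point from camera to world coordinates); the wrist camera has in their place "tool_from_camera" (4x4, takes a point from camera to tool coordinates, whose origin is the TCP and whose axes are the flange's). Camera axes: x right, y up, looking along -z (the intrinsics and any distortion apply to the point x, -y, -z); pixel columns grow to the right and rows downward; lengths in mm; the calibration is good to about 2 mm. A picture is of the moment at which its call begins: read the wrist's pose just before it. camera_params takes no time and is no camera call.
A pose or a line that the arm cannot do raises env.IKError and nothing moves.
- workorder.sign_off(): hands the job in; it is judged then, once.
The state is a dict: "time_s": time; "qpos": joint angles; "dq": joint speeds; "tau": joint torques, N m; "tool_pos": TCP position; "orientation": TCP orientation; "force": force on the tool from outside, world axes, zero at the start; "wrist_torque": the same for the moment, N m; "width": finger opening in mm; "grip_force": force on a finger pad.
Only numpy, scipy, OpenCV 4.12 (cv2) and the standard library are available. Lean on these libraries where they do the work, as an engineer would, in place of code of your own. Each camera call takes 0.05 s, during which the arm holds its last target. There are 200 camera calls.

### The job

Turn the glaze-jar carousel until the jar with the red lid stands right in front of the fixed green pointer, its centre in line with it. Turn it by pushing gently with a fingertip on the arms of the star handle at the top: do not push on the deck or touch the jars, which must stay standing in their rings, and leave the other things on the table where they are.

Things in the scene. Friction and masses are not known exactly. Their poses are not given: they have to be found in the camera images.
- jar_red: glaze jar, white plastic with a red screw lid, 49 mm diameter, 62 mm tall, about 0.15 kg, loose in its ring on the deck. Origin: centre of its underside (30 mm above the table, 95 mm from the carousel's axis). Tall enough that its lid is at 92 mm above the table. Not to be touched
- jar_blue: glaze jar, white plastic with a blue screw lid, 49 mm diameter, 62 mm tall, about 0.15 kg, loose in its ring on the deck. Origin: centre of its underside (30 mm above the table, 95 mm from the carousel's axis). Tall enough that its lid is at 92 mm above the table. Not to be touched
- jar_black: glaze jar, white plastic with a black screw lid, 49 mm diameter, 62 mm tall, about 0.15 kg, loose in its ring on the deck. Origin: centre of its underside (30 mm above the table, 95 mm from the carousel's axis). Tall enough that its lid is at 92 mm above the table. Not to be touched
- stand_axis (a point): point on the carousel's upright axis, 130 mm above the table, the height of the star handle's arms. Below it a steel column (radius 16 mm) stands on the deck; the dark round foot under the deck is fixed
- star_tip (a point): centre of the black ball at the end of one of the star handle's three equal arms, 88 mm from the axis, 130 mm above the table. Seen from above each arm lies midway between two jars
- star: the star handle, fixed to deck and column and turning with them; origin on the axis at table level, one arm along its -x axis, the others 120 degrees away. Arms: level steel rods 12 mm thick from a dark hub (radius 24 mm, 112 to 151 mm above the table) to black balls 22 mm in diameter; 32 mm free between the rods and the jars' lids below
- deck: round plywood deck, radius 130 mm, top 30 mm above the table; origin on the axis at table level. Three aluminium rings on it (outer radius 29.5 mm, 8 mm high), 120 degrees apart, 95 mm from the axis, hold a jar each with 1 to 2 mm play. Not to be pushed
- rotor (a joint): angle of the carousel (rad), 0 at the start, growing anticlockwise as seen from above; it can turn more than a full turn either way. Turns with steady friction of 0.12 N m (about 2 N of push at 65 mm from the axis) and slight damping, and stays where it is left
- station (a point): point on the deck's surface (30 mm above the table), 95 mm from the axis, straight in from the green pointer: where the centre of the red-lidded jar's underside belongs. The green pointer stands on a fixed dark post 140 to 160 mm from the axis, 55 mm tall, and points at the axis
- bowl: bystander: pale grey bowl, 110 mm diameter, 55 mm tall, loose; origin at the centre of its underside
- stamp: bystander: terracotta-coloured hand stamp standing upright, 26 mm diameter, 56 mm tall, loose; origin at the centre of its underside
- tile: bystander: flat terracotta test tile, 75 x 45 x 8 mm, loose; origin at the centre of its underside

How it is judged:
By the outcome, as a careful person would: the job done as asked, in the order asked, and still so for the second after the job is handed in, with the robot touching nothing.
It also fails if it takes over 64 s, if anything falls off the work surface, if the arm or the gripper's body presses on something with over 40 N, if the wrist force passes 120 N, or if a joint passes its speed limit or range.

## Working session

There is one attempt and no reset: what is moved stays moved. The work goes in short steps, each a Python script; the robot and the scene stay as the last script left them, time stands still between calls to the robot, and variables do not carry over. Pictures are saved under pics/ and viewed, at most 10 in all, crops included, and the job is handed in when it is done.

```bash
ls; mkdir -p pics
python3 - <<'E'
from station import env, viewer
import cv2
for n in("top","side"):
    im=viewer.camera(n); cv2.imwrite(f"pics/{n}0.png",im); p=viewer.camera_params(n); print(n,p)
print(env.read_state())
E
```

```text
pics
top {'fx': 564.0001055478679, 'fy': 564.0001055478679, 'cx': 311.6092328239991, 'cy': 241.96902066564405, 'pose': array([[-2.43856067e-02,  9.94515787e-01, -1.01703937e-01,
         3.24295909e+02],
       [-9.99702579e-01, -2.42906060e-02,  2.17260767e-03,
        -2.18257229e+01],
       [-3.09757648e-04,  1.01726669e-01,  9.94812339e-01,
         1.72923191e+03],
       [ 0.00000000e+00,  0.00000000e+00,  0.00000000e+00,
         1.00000000e+00]])}
side {'fx': 563.5495695096018, 'fy': 563.5495695096018, 'cx': 318.8154790152841, 'cy': 241.49734355410578, 'pose': array([[ 9.37945128e-01,  2.13854730e-01, -2.72992840e-01,
         1.37915313e+02],
       [-3.45931556e-01,  5.21838199e-01, -7.79753969e-01,
        -1.05406597e+03],
       [-2.42959828e-02,  8.25803275e-01,  5.63434696e-01,
         8.57430082e+02],
       [ 0.00000000e+00,  0.00000000e+00,  0.00000000e+00,
         1.00000000e+00]])}
{'time_s': 0.1, 'qpos': array([ 1.29301390e+00,  4.23757018e-01,  1.63056618e+00, -5.49095711e-06,
        1.08860341e+00, -1.90306045e-02]), 'dq': array([ 0.00055533, -0.00109724,  0.00035044, -0.00127213, -0.00097711,
        0.00094268]), 'tau': array([ 2.54634388e-04, -5.45613635e+01, -2.74320692e+01,  6.45731762e-02,
        1.87641126e-02, -4.20210529e-05]), 'tool_pos': array([159.81410152, 603.83773701, 302.00260433]), 'orientation': array([ 1.29014004e-01,  9.91642548e-01, -6.60005390e-04, -9.62159715e-05]), 'force': array([-0.01619465, -0.75350344,  0.27825846]), 'wrist_torque': array([-0.00132876,  0.02265509, -0.02549881]), 'grip_force': 0.0, 'width': 87.9034725161165}
```

View pics/top0.png

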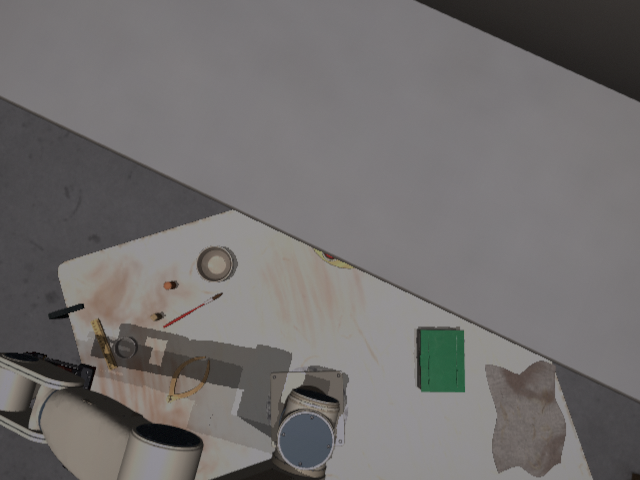

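View pics/side0.png

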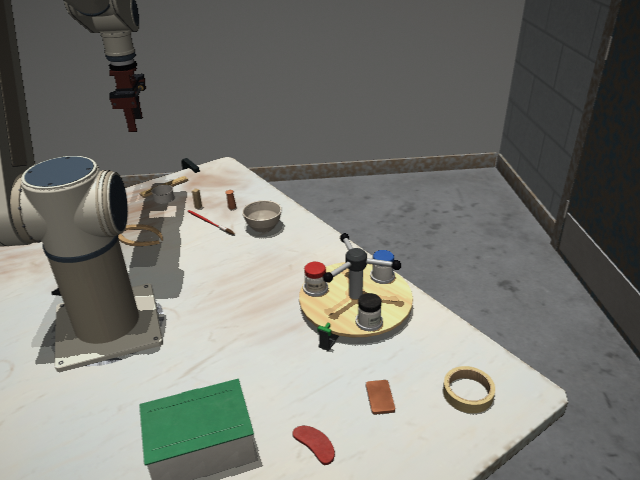

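The top view is blocked by a slab over the work, so only the side view is useful. It shows the hub at (356,257), the balls at (327,277), (345,239) and (397,265), the red lid at (315,268), the blue at (383,257), the black at (369,300), and the green pointer near (325,328). I'll cast rays for these.

```bash
cat > h.py <<'E'
import numpy as np, cv2
from station import env, viewer, set_gripper, workorder
def ray(p,T,u,v,z):
    d=T[:3,:3]@np.array([(u-p['cx'])/p['fx'],-(v-p['cy'])/p['fy'],-1]); o=T[:3,3]
    return (o+d*(z-o[2])/d[2])[:2]
def blobs(im,lo,hi,amin=8):
    m=cv2.inRange(cv2.cvtColor(im,cv2.COLOR_BGR2HSV),lo,hi)
    n,_,s,c=cv2.connectedComponentsWithStats(m)
    return [(c[i].round(1),s[i].tolist()) for i in range(1,n) if s[i,4]>=amin]
E
python3 - <<'E'
from h import *
im=cv2.imread('pics/side0.png'); p=viewer.camera_params('side'); T=p['pose']
for n,u,v,z in [('hubtop',356,253,151),('b1',327,277,130),('b2',345,239,130),('b3',397,265,130),('red',315,267,92),('blue',383,256,92),('black',369,299,92),('bowl',262,218,30),('tile',380,396,8)]: print(n,ray(p,T,u,v,z).round())
print(blobs(im[300:360,290:360],(45,100,60),(80,255,255)))
cv2.imwrite('pics/crop.png',cv2.resize(im[220:360,280:440],None,fx=4,fy=4,interpolation=cv2.INTER_CUBIC))
E
```

```text
hubtop [ 539. -148.]
b1 [ 461. -178.]
b2 [550. -61.]
b3 [ 615. -195.]
red [465. -87.]
blue [ 626. -107.]
black [ 532. -235.]
bowl [432. 260.]
tile [ 477. -412.]
[(array([34.8, 27.8]), [28, 23, 13, 10, 70])]
```

View pics/crop.png

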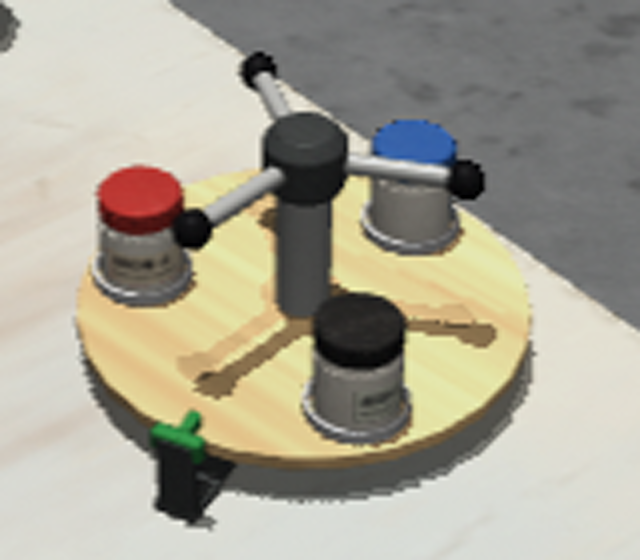

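The three balls and three lids agree on an axis near (541.5, -144), at the right radii (88 and 95 mm). Next I'll get the pointer bearing and check the elbow height at the work pose against the overhead slab.

Run:
```python
from h import *
from scipy.spatial.transform import Rotation as R
from scipy.optimize import least_squares
p=viewer.camera_params('side'); T=p['pose']; A=np.array([541.5,-144])
for n,u,v,z in [('tip',328,324,53),('bar',324.8,328.5,53),('foot',326,348,0)]:
    d=ray(p,T,u,v,z)-A; print(n,np.hypot(*d).round(),np.degrees(np.arctan2(d[1],d[0])).round(1)%360)
print(viewer.camera_params('wrist'))
print(R.from_quat([0.129,0.9916,0,0]).as_matrix().round(2))
q0=[1,0,0,0]; rows=[]
for x in (450,550,650,750):
  for z in (200,350,450):
    q=env.ik([x,0,z],q0)
    if q is not None: rows.append((x,z,*q))
rows=np.array(rows); print(rows.round(2))
f=lambda k:np.r_[k[0]+k[1]*np.sin(rows[:,3])+k[2]*np.sin(rows[:,3]+rows[:,4])-rows[:,0], k[3]+k[1]*np.cos(rows[:,3])+k[2]*np.cos(rows[:,3]+rows[:,4])-rows[:,1]]
s=least_squares(f,[0,500,500,0]);print(s.x,s.cost)
pt=viewer.camera_params('top');Ti=np.linalg.inv(pt['pose'])
for x,y,z in [(541,-144,450),(541,-144,200)]:
    q=env.ik([x,y,z],q0); print(q)
    if q is None: continue
    r=s.x[0]+s.x[1]*np.sin(q[1]); 
    for h in (s.x[1]*np.cos(q[1])+200,):
        P=Ti@np.array([r*np.cos(q[0]),r*np.sin(q[0]),h,1]); print('elbow',r,h,pt['cx']-pt['fx']*P[0]/P[2],pt['cy']+pt['fy']*P[1]/P[2])
```

```text
tip 136.0 221.6
bar 151.0 221.8
foot 153.0 222.8
{'fx': 426.1774530708816, 'fy': 426.1774530708816, 'cx': 318.0714305534907, 'cy': 241.41351082346088, 'tool_from_camera': array([[-1.32899683e-03,  9.54554647e-01,  2.98032986e-01,
         8.20154124e+01],
       [ 9.99999109e-01,  1.23132244e-03,  5.15483497e-04,
         2.91303275e-01],
       [ 1.25082464e-04,  2.98033405e-01, -9.54555433e-01,
        -8.21388472e+01],
       [ 0.00000000e+00,  0.00000000e+00,  0.00000000e+00,
         1.00000000e+00]])}
[[-0.97  0.26  0.  ]
 [ 0.26  0.97  0.  ]
 [ 0.    0.   -1.  ]]
[[ 4.50e+02  2.00e+02 -3.00e-02  3.40e-01  2.08e+00 -0.00e+00  7.30e-01
   1.54e+00]
 [ 4.50e+02  3.50e+02 -3.00e-02  1.00e-01  1.95e+00 -0.00e+00  1.09e+00
   1.54e+00]
 [ 4.50e+02  4.50e+02 -3.00e-02 -0.00e+00  1.82e+00 -0.00e+00  1.32e+00
   1.54e+00]
 [ 5.50e+02  2.00e+02 -2.00e-02  4.60e-01  1.87e+00 -0.00e+00  8.20e-01
   1.55e+00]
 [ 5.50e+02  3.50e+02 -2.00e-02  2.60e-01  1.75e+00 -0.00e+00  1.13e+00
   1.55e+00]
 [ 5.50e+02  4.50e+02 -2.00e-02  1.70e-01  1.63e+00 -0.00e+00  1.34e+00
   1.55e+00]
 [ 6.50e+02  
[... 225 characters left out ...]
+00
   1.55e+00]
 [ 7.50e+02  2.00e+02 -2.00e-02  7.10e-01  1.38e+00 -0.00e+00  1.05e+00
   1.55e+00]
 [ 7.50e+02  3.50e+02 -2.00e-02  5.70e-01  1.28e+00 -0.00e+00  1.30e+00
   1.55e+00]
 [ 7.50e+02  4.50e+02 -2.00e-02  5.10e-01  1.16e+00 -0.00e+00  1.47e+00
   1.55e+00]]
[-24.59618267 546.63216333 484.30929431  28.67552679] 1706.2887720285157
[-2.81399949e-01  1.87963192e-01  1.61268483e+00 -4.44089210e-16
  1.34094463e+00  1.28939638e+00]
elbow 77.54660145771311 737.0042584950625 315.1914234411018 446.8681073000096
[-2.81399949e-01  4.69544507e-01  1.84361185e+00 -4.44089210e-16
  8.28436293e-01  1.28939638e+00]
elbow 222.7440125323843 687.4726144393009 335.2818065409461 360.08641711387656
```

Run:
```python
from h import *
env.reach([480,-155,430],[1,0,0,0]); set_gripper(0)
s=env.read_state(); im=viewer.camera('wrist'); cv2.imwrite('pics/w0.png',im)
np.save('w0.npy',np.r_[s['tool_pos'],s['orientation']]); print(s['time_s'],s['tool_pos'],s['orientation'],s['width'])
```

```text
4.3667 [ 480.00755784 -155.02419779  430.00278334] [1.00000000e+00 6.07925997e-06 1.50149352e-06 2.26121930e-05] 0.6912079375278013
```

View pics/w0.png

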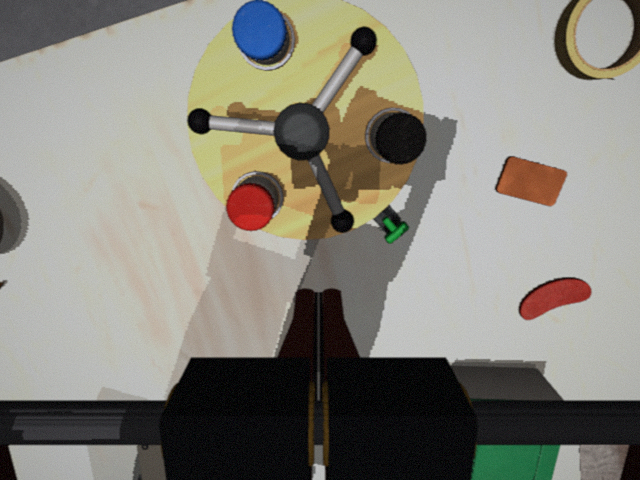

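The wrist view shows the whole carousel: balls at (200,121), (363,40) and (342,221), the red lid at (250,207), the black at (397,138), the blue at (260,30), and the green T pointer at (394,228). Now I'll work out the bearings.

```bash
cat >> h.py <<'E'
from scipy.spatial.transform import Rotation as R
def wT(pos,quat):
    T=np.eye(4);T[:3,:3]=R.from_quat(quat).as_matrix();T[:3,3]=pos
    return T@viewer.camera_params('wrist')['tool_from_camera']
def top_center(im,lo,hi):
    m=cv2.inRange(cv2.cvtColor(im,cv2.COLOR_BGR2HSV),lo,hi)
    cs=cv2.findContours(m,cv2.RETR_EXTERNAL,cv2.CHAIN_APPROX_NONE)[0]
    return [(cv2.minEnclosingCircle(c),cv2.contourArea(c)) for c in cs if cv2.contourArea(c)>30]
def ang(d): return round(float(np.degrees(np.arctan2(d[1],d[0]))%360),1)
E
python3 - <<'E'
from h import *
im=cv2.imread('pics/w0.png'); w=np.load('w0.npy'); T=wT(w[:3],w[3:]); p=viewer.camera_params('wrist')
print(blobs(im,(0,180,70),(6,255,255),300),blobs(im,(105,150,80),(120,255,255),300))
g=blobs(im[:300],(45,120,50),(80,255,255),30);print(g)
B=[ray(p,T,*u,130) for u in((200,121),(363,40),(342,221))]
# ball sizes/centres by dark circles
A=np.mean(B,0);print('axis',A,'hub',ray(p,T,302,131,151))
for b in B: print('ball',np.hypot(*(b-A)),ang(b-A))
for n,u in(('red',(249,207)),('blue',(260,30)),('black',(398,138))):
    d=ray(p,T,*u,92)-A;print(n,np.hypot(*d),ang(d))
m=cv2.inRange(cv2.cvtColor(im,cv2.COLOR_BGR2HSV),(45,100,40),(80,255,255));m[300:]=0
v,u=np.nonzero(m);P=np.array([ray(p,T,a,b,53) for a,b in zip(u,v)])-A
print('green n',len(P),'mean r',np.hypot(*P.mean(0)),ang(P.mean(0)))
r=np.hypot(*P.T)
for lo,hi in((125,142),(142,150),(150,170)):
    k=(r>lo)&(r<hi)
    if k.any(): print(lo,k.sum(),ang(P[k].mean(0)))
cv2.imwrite('pics/wc.png',cv2.resize(im[0:260,180:440],None,fx=2.3,fy=2.3,interpolation=cv2.INTER_CUBIC))
E
```

```text
[(array([249.7, 206.9]), [227, 184, 47, 46, 1650]), (array([576.4, 291.2]), [558, 279, 32, 26, 347])] [(array([258.6,  29.2]), [233, 0, 53, 59, 2392])]
[(array([394. , 229.7]), [383, 217, 25, 26, 307])]
axis [ 543.72116998 -140.50660141] hub [ 544.79299184 -141.6334318 ]
ball 87.98704741545215 84.4
ball 88.50211340306213 324.6
ball 88.53206913493229 204.3
red 93.93972755491131 143.9
blue 93.62398425803802 23.6
black 91.45212346427985 264.7
green n 331 mean r 148.66425617543348 221.7
125 70 221.8
142 77 221.8
150 184 221.7
```

The numbers agree well. The arm is at 204.4° (checked on three balls), red is at 144.2° and the pointer is at 221.7°, so the carousel has to turn about +77.5°. I'll push the 204° arm with closed fingers and stop a few degrees short to look again.

```bash
cat >> h.py <<'E'
A=np.array([543.5,-141.2])
def pose(phi,off,z,r=58):
    f=np.radians(phi);e=np.array([np.cos(f),np.sin(f)]);t=np.array([-e[1],e[0]])
    q=(R.from_euler('z',phi+90,degrees=True)*R.from_quat([1,0,0,0])).as_quat()
    return np.r_[A+r*e-off*t,z],q
def push(start,end,step,rate,z=192,off=16):
    n=max(1,int(np.ceil((end-start)/step)))
    F=[]
    for f in np.linspace(start,end,n+1)[1:]:
        if env.move_l(*pose(f,off,z),rate=rate,f_stop=20): print('STOP',f); return False
        s=env.read_state(); F.append(np.hypot(*s['force'][:2]).round(1))
    print('forces',F); return True
def look(name):
    env.reach([480,-155,430],[1,0,0,0]); env.hold(.3)
    s=env.read_state(); im=viewer.camera('wrist'); cv2.imwrite(f'pics/{name}.png',im)
    T=wT(s['tool_pos'],s['orientation']);p=viewer.camera_params('wrist');Am=np.array([543.72,-140.5])
    for c,st in blobs(im,(0,180,70),(6,255,255),300):
        d=ray(p,T,*c,92)-Am; print('red',c,st[4],np.hypot(*d).round(1),ang(d))
    for c,st in blobs(im[:300],(45,100,40),(80,255,255),30):
        d=ray(p,T,*c,53)-Am; print('green',c,st[4],np.hypot(*d).round(1),ang(d))
    print('t',s['time_s'])
E
python3 - <<'E'
from h import *
for f in range(204,286,10):
    q=env.ik(*pose(f,16,192)); print(f,None if q is None else q.round(2))
env.reach(*pose(204.4,30,300))
print(env.move_l(pose(204.4,30,192)[0],rate=100,f_stop=8))
s=env.read_state();print(s['time_s'],s['force'],s['tool_pos'])
ok=env.move_l(*pose(204.4,18,192),rate=30,f_stop=20)
if not ok: ok=push(204.4,278,8,25)
s=env.read_state();print(s['time_s'],s['force'],s['tool_pos'])
cv2.imwrite('pics/s1.png',viewer.camera('side')[200:380,250:450])
E
```

```text
204 [-0.32  0.42  1.96 -0.    0.76  2.4 ]
214 [-0.34  0.43  1.95 -0.    0.76  2.21]
224 [-0.36  0.43  1.94 -0.    0.77  2.02]
234 [-0.37  0.44  1.92 -0.    0.78  1.83]
244 [-0.38  0.45  1.9  -0.    0.79  1.65]
254 [-0.38  0.47  1.88 -0.    0.8   1.47]
264 [-0.38  0.48  1.85 -0.    0.81  1.29]
274 [-0.38  0.49  1.83 -0.    0.82  1.12]
284 [-0.38  0.5   1.81 -0.    0.83  0.95]
False
6.7333 [ 0.095047   -0.55277775  0.49845891] [ 478.64080743 -137.9581413   192.52099821]
forces [np.float64(0.4), np.float64(0.0), np.float64(0.4), np.float64(0.9), np.float64(0.5), np.float64(0.7), np.float64(1.2), np.float64(0.8), np.float64(0.5), np.float64(0.7)]
11.95 [-0.45823457  0.4914745  -0.16034356] [ 535.7506235  -200.82071365  192.01372826]
```

Run:
```python
from h import *
env.move_l(pose(278,26,192)[0],rate=60,f_stop=15)
env.move_l(pose(278,26,300)[0],rate=150)
look('w1')
```

```text
red [364.2 212.3] 843 102.0 216.4
red [577.  291.3] 360 336.0 239.8
green [394.1 229.1] 337 148.4 221.7
t 14.1167
```

View pics/w1.png

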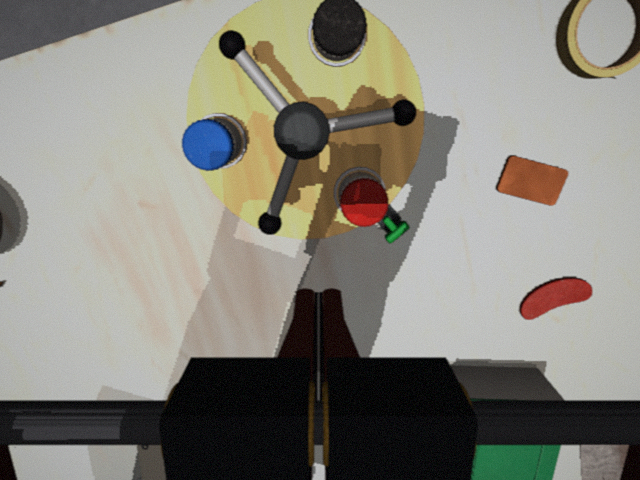

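The push worked and all jars are standing. The red lid is at about (364,203), half in shadow, just short of the pointer. The balls are at (403,112), (232,41) and (269,222). I'll get exact bearings with a mask that allows for the shadow.

```bash
cat >> h.py <<'E'
def measure(name,balls=()):
    im=cv2.imread(f'pics/{name}.png');T=wT([480.007,-155.024,430.003],[1,0,0,0]);p=viewer.camera_params('wrist')
    Am=np.array([543.72,-140.5]); h=cv2.cvtColor(im,cv2.COLOR_BGR2HSV)
    m=cv2.inRange(h,(0,150,25),(8,255,255))|cv2.inRange(h,(172,150,25),(180,255,255)); m[:,480:]=0;m[250:]=0
    c=max(cv2.findContours(m,0,cv2.CHAIN_APPROX_NONE)[0],key=cv2.contourArea); e=cv2.fitEllipse(cv2.convexHull(c)); print(e)
    d=ray(p,T,*e[0],92)-Am; print('red',np.hypot(*d).round(1),ang(d))
    for u in balls:   # refine: dark centroid around guess
        x,y=map(int,u); s=(h[y-14:y+15,x-14:x+15,2]<45).astype(np.uint8); n,_,st,cc=cv2.connectedComponentsWithStats(s)
        k=1+np.argmax(st[1:,4]); q=cc[k]+[x-14,y-14]
        for w in (u,q): d=ray(p,T,*w,130)-Am; print('ball',np.round(w,1),st[k,4],np.hypot(*d).round(1),ang(d))
E
python3 - <<'E'
from h import *
measure('w0',((200,121),(363,40),(342,221))); measure('w1',((403,112),(232,41),(269,222)))
E
```

```text
((250.07958984375, 206.40338134765625), (46.71228790283203, 47.754600524902344), 107.201416015625)
red 92.8 144.2
ball [200 121] 428 88.0 84.4
ball [198.9 120.6] 428 88.9 84.3
ball [363  40] 514 88.5 324.7
ball [363.6  40.1] 514 88.7 324.4
ball [342 221] 368 88.5 204.2
ball [341.9 221.1] 368 88.6 204.1
((363.8844299316406, 202.18246459960938), (47.333457946777344, 47.74250411987305), 117.85890197753906)
red 93.2 220.3
ball [403 112] 468 88.6 280.2
ball [403.7 112.3] 468 89.1 280.0
ball [232  41] 492 90.9 38.1
ball [231.2  43.2] 492 90.1 39.1
ball [269 222] 344 87.4 159.1
ball [269.1 223.3] 344 88.5 159.4
```

About 1.9° remains. Commanding 278° gave 279.5°, so I'll nudge slowly to 280.2° commanded.

Run:
```python
from h import *
env.reach(*pose(278,28,300)); print(env.move_l(pose(278,28,192)[0],rate=100,f_stop=8))
env.move_l(*pose(278,18,192),rate=30,f_stop=15)
push(278,280.2,1.1,8)
env.hold(.3); s=env.read_state();print(s['force'])
env.move_l(pose(280.2,28,192)[0],rate=40,f_stop=15)
env.move_l(pose(280.2,28,300)[0],rate=150)
look('w2'); measure('w2',((404,107),(236,40),(266,221)))
cv2.imwrite('pics/w2c.png',cv2.resize(cv2.imread('pics/w2.png')[0:260,170:450],None,fx=2.2,fy=2.2,interpolation=cv2.INTER_CUBIC))
```

```text
False
forces [np.float64(2.5), np.float64(1.7)]
[-1.75239934  0.20682831  0.23238225]
red [367.3 210.9] 786 102.7 218.3
red [577.2 291.4] 351 336.3 239.8
green [394.3 229.2] 331 148.7 221.8
t 19.9
((366.30462646484375, 200.04238891601562), (47.42810821533203, 48.067928314208984), 143.51329040527344)
red 93.1 222.2
ball [404 107] 466 90.0 282.7
ball [403.1 108.7] 466 89.1 282.0
ball [236  40] 365 89.5 36.1
ball [230.5  44.5] 365 89.8 39.8
ball [266 221] 323 87.5 157.2
ball [271.3 224.4] 323 88.8 160.8
```

View pics/w2c.png

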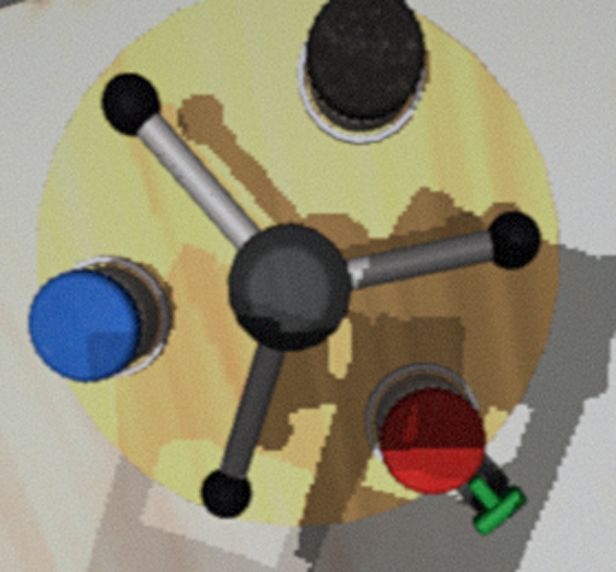

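The red lid is now at about (366,200), squarely behind the pointer. Its bearing is 222.2° by the lid and about 221.5° by the arms, against 221.7° for the pointer, which is under 1 mm off. All jars are in their rings and the robot is clear.

Run:
```python
from station import workorder
print(workorder.sign_off())
```

```text
the job is handed in; nothing more can be done
None
```

I turned the carousel about 77° by its star handle, so the red-lidded jar now stands in line with the green pointer to within about 1 mm by the wrist camera; all three jars are still standing in their rings, and the job is handed in.

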